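# Close sample forceps to the gauge lines and hold

### The job

Lift the sprung forceps out of its cradle with a light grip that leaves it open, and hold it level with its open tips just above the glass of the lit gauge plate, pointing along the two dark lines and with the tips at the cross line. There squeeze it until the tips stand over the two lines, 10 mm apart, without pinching it further shut, and finish while still holding it steady at that gap, clear of the glass, so that the tips can be inspected. Do not press on the glass, and leave the caliper, the gauge-block case and the pen pot where they are.

Things in the scene. Friction and masses are not known exactly. Their poses are not given: they have to be found in the camera images.
- forceps: Loose steel sprung forceps (big tweezers), 197 mm long, 86 g, balanced at the grips, blades side by side on the cradle, opening sideways. Origin: centreline, underside, middle of the ribbed grips; x to the tips (x 96 mm; heel end x -101), y across, z up. Blades 2-3 mm thick, 12 mm tall (z 0 to 12) to x 30, tapering to 7 mm tall at the tips (middle at z 6). Grips: x -20 to 30 mm.
- forceps_grip (a point): On the forceps: centreline, x 0, mid height of the blades (z 6 mm), where to grip. Unsqueezed it is 30 mm over the blades here and the tips are 30 mm apart. Blades hinge at x -85 mm on springs: tips close 2.1 mm per mm of squeeze here, so 20 mm across here gives a gap near 10 mm and a force of about 11 N (1.1 N per mm of squeeze; none when open). 5 mm of squeeze carries it without tilting.
- nose (a point): Point on the forceps centreline midway between the two tips (x 96 mm, y 0, z 6 mm in the forceps frame).
- tip_left (a point): Inner face of the end of the left (+y) blade's tip, mid height; it moves with the blade. Its distance to tip_right is the tip gap.
- tip_right (a point): Inner face of the end of the right (-y) blade's tip, mid height; it moves with the blade.
- cradle: Fixed rest of the forceps: blue base 150 x 70 x 6 mm, two white ridges 10 mm thick at x -58 and x 50 mm that carry the forceps 30 mm above the table, with lips to 40 mm high that reach y +-18 mm (rear) and +-30 mm (front). Nothing stands between the ridges above the base. Origin: centre of the underside, x towards the forceps' tips.
- plate: Fixed lit gauge plate: aluminium housing 120 (x) by 130 mm (y) with a glowing white glass top 40 mm above the table. Origin: centre of the underside; x runs along the two dark lines, away from the robot; the near edge (-x) is 45 mm from the cross line.
- mark (a point): Centre of the gauge mark on the glass top (x -15 mm on the plate): midway between the two dark lines, which run along x, 10 mm apart (y +-5 mm) and 50 mm long, and on the cross line, which runs along y and is drawn outside the two lines. Blue corner ticks frame it, 75 mm square.
- caliper: Bystander: digital caliper lying flat at the far side of the work, 225 mm long, 12 mm thick. Origin: middle of its beam. Leave it alone.
- gauge_case: Bystander: wooden case with steel gauge blocks, 80 x 150 x 32 mm, off to the right of the work (-y). Origin: centre of its underside. Leave it alone.
- pen_pot: Bystander: black pen pot, 76 mm across, 95 mm high, pens to 150 mm. Origin: centre of its underside. Leave it alone.
Things that resemble listed ones, but are neither listed nor needed, are in the scene too. What is shaped like the forceps but orange is not meant. Of the things that look like the cradle, the smaller one is meant.

How it is judged:
On the way, in this order (a step that is already met when the one before it is completed fails the run):
1. the forceps is held level by the fingers, off its cradle, with its tips still open (more than 14 mm apart) just above the glass at the lines and along them (x of nose in the frame of mark between -0.015 and 0.015 m and y of nose in the frame of mark between -0.012 and 0.012 m and height (world z) of nose between 0.042 and 0.08 m and angle between the x axis of forceps and the x axis of plate, either way round below 0.25 rad and angle between forceps's own z axis and vertical below 0.25 rad and distance between tip_left and tip_right above 0.014 m and contact force between forceps and the fingers above 0.5 N and contact force between forceps and plate below 0.2 N and contact force between forceps and cradle below 0.2 N), for 0.2 s.
2. there the tips are squeezed to 10 mm apart (8 to 12 mm) and held so for a second (x of nose in the frame of mark between -0.008 and 0.008 m and y of nose in the frame of mark between -0.005 and 0.005 m and height (world z) of nose between 0.042 and 0.065 m and angle between the x axis of forceps and the x axis of plate, either way round below 0.14 rad and angle between forceps's own z axis and vertical below 0.14 rad and distance between tip_left and tip_right between 0.008 and 0.012 m and linear speed of forceps below 0.02 m/s and contact force between forceps and the fingers above 0.5 N and contact force between forceps and plate below 0.2 N and contact force between forceps and cradle below 0.2 N), for 1 s.
At the end, for the whole second after the job is handed in: Forceps held by the fingers alone, at rest, level and along the lines (8 degrees); tips 8 to 12 mm apart, their midpoint within 5 mm of the middle of the two lines, 8 mm of the cross line and 2 to 25 mm above the glass, touching neither glass nor cradle (all of step 2); the arm keeps its last pose, push and grip.
It fails at once if the forceps is pinched to less than 5 mm between the tips (distance between tip_left and tip_right below 0.005 m).
It fails at once if the gauge plate is pressed with more than 8 N (contact force between plate and anything else above 8 N).
It fails at once if the digital caliper is moved by more than 20 mm (distance of caliper from where it was at the start of the episode above 0.02 m).
It fails at once if the gauge-block case is moved by more than 20 mm (distance of gauge_case from where it was at the start of the episode above 0.02 m).
It fails at once if the pen pot is moved by more than 20 mm (distance of pen_pot from where it was at the start of the episode above 0.02 m).
It also fails if it takes over 45 s, if anything falls off the work surface, if the arm or the gripper's body presses on something with over 40 N, if the wrist force passes 120 N, or if a joint passes its speed limit or range.

### The arm

A 6-joint arm with a two-finger parallel gripper is mounted at the origin on the work surface. World frame = base frame: x ahead of the robot, y to its left, z up, the work surface at z = 0. Lengths are in m, angles in rad, forces in N, time in s.
With the tool pointing down it reaches from about 0.35 to 0.775 m from the base axis. Payload 5.5 kg.
Tool frame: the origin (TCP) lies between the finger pads; the fingertips stand 8 mm ahead of it and the grasp point (between the pads) lies 11 mm behind it; z points along the fingers, y is the line along which they close (so a half turn about z gives the same grasp; the last joint's range is limited). The gripper opens to 85 mm and grips with 20 to 120 N. Pads are 22 mm wide; open, the fingers measure 114 mm over their backs; the gripper's body (76 mm by 85 mm) begins 54 mm behind the grasp point. The pads swing forward as they close: fully open they stand 13 mm farther back than shut.
Start: joints at [1.12, 0.313, 0.046, 1.304, 0, 1.431], TCP at [0.176, 0.547, 0.239] pointing down, gripper open.
Joint ranges: [-2.76, 2.76], [-0.86, 1.69], [-1.03, 1.26], [-2.2, 2.34], [-1.47, 1.5], [-3.14, 3.14]. Speed limits (rad/s): [2.57, 2.57, 3.14, 3.14, 3.14, 3.14].

### API

Orientations are given as a unit quaternion [w, x, y, z].
In Python, from workcell import status, vision, job gives the robot as it stands. The module is installed in compiled form; this text tells all that it offers.
- The arm moves only by the tool apply_moves, never from a script. Its argument "moves" is one flat list of numbers, 6 for each row, row after row: the shift along the world's x, y, z in units of 25 mm (1.0 is 25 mm), then the turn, a rotation vector about the world's x, y, z in rad. In form: [x, y, z, rx, ry, rz, x, y, z, rx, ry, rz, ...]. A call has 1 to 20 rows; each row is the pose to reach, as a shift and turn from the pose commanded when the call began; what a row does not reach only later rows make up. A row lasts 1/12 s, in which the tool goes at most 41.7 mm and 7.16 degrees, less where a joint would pass 70% of its speed; a pose out of reach is approached as far as the arm can. A call with a gripper value outside its range is refused whole. "claw" is the opening in per cent of the stroke, from 0 (shut) to 100 (fully open), set as the call begins (left out, the last holds). The fingers move at their own pace and stop on an object; "newtons" is the grip in N (left out, the last holds). Time passes only in rows, so rows that repeat a pose let the fingers close. It gives the time, the measured TCP pose, the force, the opening and the grip force at its end, in the units of the state.
- status.get_state(): the state, without advancing time (a new reading comes with each control period).
- vision.read_camera(name): name is "side" or "top"; returns a dict with "image" (420x560x3 uint8, blue, green, red), "camera_matrix" (3x3 intrinsics, pixels), "dist_coeffs" ([k1, k2, p1, p2, k3] as OpenCV has them; the pictures are not rectified), "camera_from_world" (4x4, takes a point from world to camera coordinates). Camera axes: x right, y down, z forward; pixel columns grow to the right and rows downward; lengths in m; the calibration is good to about 2 mm. A picture is of the moment at which its call begins. There is no depth.
- job.hand_in(): hands the job in; it is judged then, once.
The state is a dict: "clock": time; "joint_pos": joint angles; "qvel": joint speeds; "tau": joint torques, N m; "tcp_pos": TCP position; "orientation": TCP orientation; "wrist_force": force on the tool from outside, world axes, zero at the start; "ft_torque": the same for the moment, N m; "finger_gap": finger opening in m; "grip_force": force on a finger pad.
Only numpy, scipy, OpenCV 4.12 (cv2) and the standard library are available. Lean on these libraries where they do the work, as an engineer would, in place of code of your own. Each camera call takes 0.05 s, during which the arm holds its last target. There are 200 camera calls.

## Working session

There is one attempt and no reset: what is moved stays moved. The work goes in short steps, Python scripts to look and compute and a tool call to move; the robot and the scene stay as the last step left them, time stands still between calls to the robot, and variables do not carry over. Pictures are saved under pics/ and viewed, at most 10 in all, crops included, and the job is handed in when it is done.

Besides the shell and the picture viewer there is one more tool, called by a JSON object that holds its "op" and its "data", one argument or row to a line. apply_moves: Moves the arm, as the interface text tells. Its arguments: {"type":"object","properties":{"moves":{"type":"array","items":{"type":"number"}},"claw":{"type":"number"},"newtons":{"type":"number"}},"required":["moves"]}

```bash
mkdir -p pics
cat > h.py <<'E'
import numpy as np, cv2
from workcell import status, vision, job
def cam(n):
    c=vision.read_camera(n); return c
def ray(c,uv):
    K=np.array(c["camera_matrix"]);d=np.array(c["dist_coeffs"]);T=np.array(c["camera_from_world"])
    p=cv2.undistortPoints(np.array(uv,float).reshape(-1,1,2),K,d).reshape(-1,2)
    D=np.c_[p,np.ones(len(p))]@T[:3,:3]; o=-T[:3,:3].T@T[:3,3]
    return o,D
def onz(c,uv,z):
    o,D=ray(c,uv); return o+D*((z-o[2])/D[:,2])[:,None]
def proj(c,P):
    T=np.array(c["camera_from_world"]);r,_=cv2.Rodrigues(T[:3,:3])
    return cv2.projectPoints(np.array(P,float).reshape(-1,1,3),r,T[:3,3],np.array(c["camera_matrix"]),np.array(c["dist_coeffs"]))[0].reshape(-1,2)
E
python3 - <<'E'
from h import *
for n in("top","side"):
    c=cam(n); cv2.imwrite(f"pics/{n}0.png",c["image"]); print(n,ray(c,[[280,210]]))
s=status.get_state();print(s["tcp_pos"],s["orientation"],s["finger_gap"])
E
```

```text
top (array([0.33993798, 0.00255366, 1.61275725]), array([[ 0.14752927, -0.00965156, -0.98912172]]))
side (array([-0.07514913, -0.5755041 ,  1.12884359]), array([[ 0.46192493,  0.42346561, -0.77931461]]))
[0.17564512 0.5470349  0.23849018] [-2.48117948e-04  1.54770437e-01  9.87950104e-01 -8.01850111e-04] 0.08542015000813095
```

View pics/top0.png

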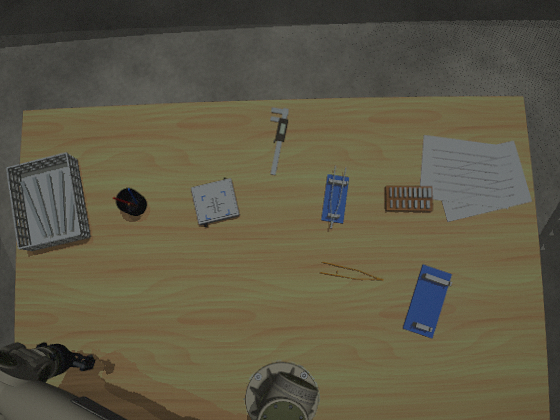

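View pics/side0.png

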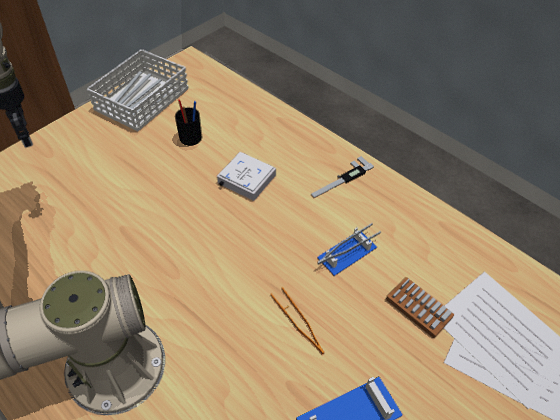

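The top view shows the meant cradle (blue) near (335,200) with the forceps' heel at about (329,231) and tips upward near row 172. The plate is near (216,201), the pen pot near (130,201), the caliper near (280,140) and the gauge case near (408,198). The side view agrees, with the plate at (246,175) and the cradle at (347,253). Next I measure, with one zoomed crop of each.

Run:
```python
from h import *
t=cv2.imread("pics/top0.png"); 
a=cv2.resize(t[160:240,180:250],None,fx=5.5,fy=5.5,interpolation=cv2.INTER_CUBIC)
b=cv2.resize(t[160:240,300:370],None,fx=5.5,fy=5.5,interpolation=cv2.INTER_CUBIC)
cv2.imwrite("pics/crop.png",np.hstack([a,b]))
c=cam("top");hsv=cv2.cvtColor(c["image"],cv2.COLOR_BGR2HSV)
def rect(m,roi,z,name):
    k=np.zeros_like(m);x0,y0,x1,y1=roi;k[y0:y1,x0:x1]=m[y0:y1,x0:x1]
    cs=cv2.findContours(k,cv2.RETR_EXTERNAL,cv2.CHAIN_APPROX_NONE)[0]
    p=np.vstack([q.reshape(-1,2) for q in cs if cv2.contourArea(q)>15])
    w=onz(c,p,z)[:,:2]; r=cv2.minAreaRect((w*1000).astype(np.float32))
    print(name,r); 
rect(cv2.inRange(hsv,(105,120,60),(125,255,255)),(310,165,360,235),.006,"cradle")
rect(cv2.inRange(hsv,(0,0,150),(180,60,255)),(185,170,248,235),.04,"plate")
```

```text
cradle ((612.104248046875, -188.15328979492188), (67.05287170410156, 147.37979125976562), 79.716064453125)Traceback (most recent call last):
  File "<stdin>", line 14, in <module>
  File "<stdin>", line 10, in rect
    return _nx.concatenate(arrs, 0, dtype=dtype, casting=casting)
           ~~~~~~~~~~~~~~~^^^^^^^^^^^^^^^^^^^^^^^^^^^^^^^^^^^^^^^
ValueError: need at least one array to concatenate
```

View pics/crop.png

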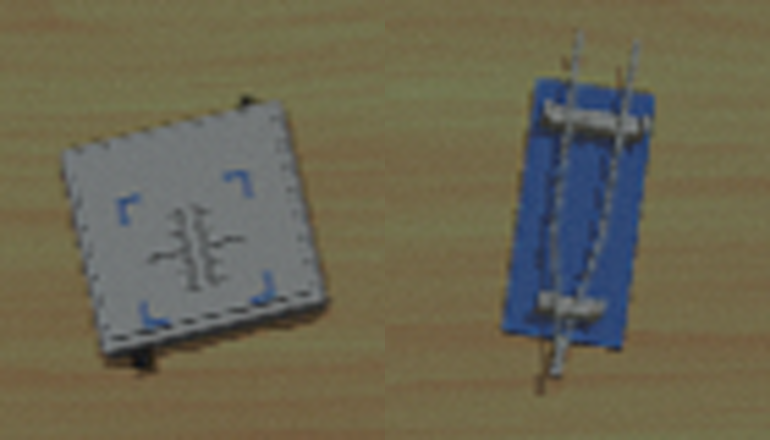

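The crop shows the plate with its lines tilted slightly left, ticks at crop (128,208), (238,182), (265,288), (153,315), and the forceps with tips at (578,32), (636,42) and heel at (556,375). It spans both ridges of the smaller cradle.

Run:
```python
from h import *
c=cam("top");s=cam("side");hsv=cv2.cvtColor(c["image"],cv2.COLOR_BGR2HSV)
def ticks(c,roi,z):
    hsv=cv2.cvtColor(c["image"],cv2.COLOR_BGR2HSV)
    m=cv2.inRange(hsv,(100,90,40),(130,255,255));x0,y0,x1,y1=roi
    n,l,st,ce=cv2.connectedComponentsWithStats(m[y0:y1,x0:x1])
    p=[ce[i]+[x0,y0] for i in range(1,n) if st[i,4]>=4]
    w=onz(c,p,z);print(np.round(w[:,:2]*1e3,1).tolist(),[st[i,4] for i in range(1,n)],w.mean(0))
    return w
ticks(c,(190,170,243,230),.04); ticks(s,(218,150,276,200),.04)
q=lambda X,Y,x0:[x0+X/5.5-.4,160+Y/5.5-.4]
P=onz(c,[q(65,152,180),q(283,100,180),q(326,300,180),q(105,352,180)],.04)[:,:2]
print("plate",P*1e3,P.mean(0)); e=[P[0]-P[3],P[1]-P[2]]
print([np.degrees(np.arctan2(v[1],v[0])) for v in e],[np.linalg.norm(v) for v in e],np.linalg.norm(P[0]-P[1]))
F=onz(c,[q(578-385,32,300),q(636-385,42,300),q(556-385,375,300)],.040)[:,:2]
print("forceps",F*1e3); tip=F[:2].mean(0);v=tip-F[2];L=np.linalg.norm(v);print(L,np.degrees(np.arctan2(v[1],v[0])),"origin",F[2]+v/L*.101, np.linalg.norm(F[0]-F[1]))
cv2.imwrite("pics/sc.png",cv2.resize(s["image"][215:285,305:395],None,fx=8,fy=8,interpolation=cv2.INTER_CUBIC))
```

```text
[[638.2, 163.0], [621.1, 226.8], [568.1, 149.2], [556.2, 211.4]] [np.int32(5), np.int32(7), np.int32(1), np.int32(5), np.int32(7)] [0.59589481 0.18757742 0.04      ]
[[619.5, 226.8], [637.3, 163.6], [556.1, 211.6], [571.0, 146.3]] [np.int32(4), np.int32(1), np.int32(4), np.int32(1), np.int32(6), np.int32(8)] [0.59595551 0.18708114 0.04      ]
plate [[654.45112207 261.0252285 ]
 [680.56623485 136.64725243]
 [565.35146627 114.36040478]
 [539.57309503 239.0792181 ]] [0.60998548 0.18777803]
[np.float64(10.815329021994902), np.float64(10.947934179829796)] [np.float64(0.1169554978086569), np.float64(0.11735052824092784)] 0.12709004700379914
forceps [[ 710.47006268 -188.14399998]
 [ 703.74711274 -220.94828112]
 [ 514.73283721 -166.80544055]]
0.1960428264837995 -11.09944886724591 origin [ 0.61384358 -0.18624921] 0.03348610035984097
```

View pics/sc.png

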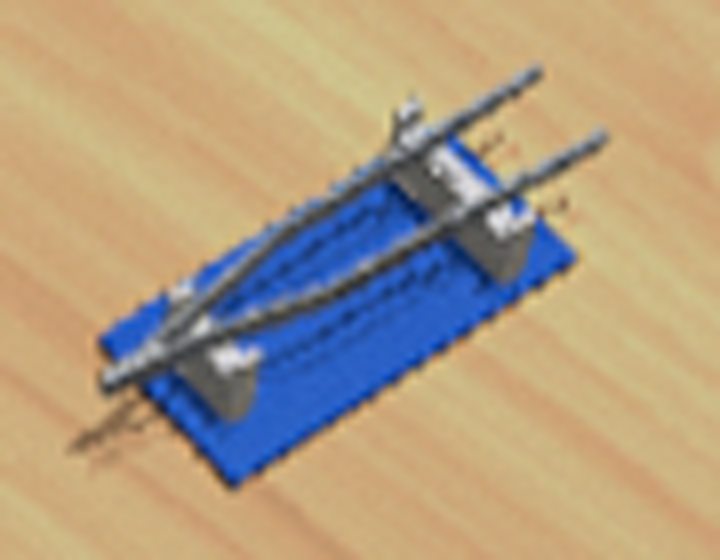

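Two views agree on the mark at about (0.5957, 0.187), with the plate yaw at 10.9°. The forceps origin is about (0.614, -0.1865), yaw about -10.8°, and the measured length of 196 mm and 33 mm across the tips fit the given sizes. The tool's y axis is at 72.2°, so it needs a turn of +7.0°. I move over the forceps.

{"op": "apply_moves", "data": {
  "moves": [17.5,-29.3,0,0,0,0.123,17.5,-29.3,0,0,0,0.123,17.5,-29.3,0,0,0,0.123,17.5,-29.3,0,0,0,0.123,17.5,-29.3,0,0,0,0.123,17.5,-29.3,0,0,0,0.123,17.5,-29.3,0,0,0,0.123,17.5,-29.3,0,0,0,0.123,17.5,-29.3,0,0,0,0.123,17.5,-29.3,0,0,0,0.123,17.5,-29.3,0,0,0,0.123,17.5,-29.3,0,0,0,0.123,17.5,-29.3,0,0,0,0.123,17.5,-29.3,0,0,0,0.123,17.5,-29.3,0,0,0,0.123,17.5,-29.3,0,0,0,0.123,17.5,-29.3,0,0,0,0.123,17.5,-29.3,0,0,0,0.123,17.5,-29.3,0,0,0,0.123,17.5,-29.3,0,0,0,0.123],
  "claw": 65,
  "newtons": 20
}}

```text
clock: 1.92
tcp_pos: [0.6034, -0.1693, 0.2392]
orientation: [0.0, 0.094, 0.996, 0.0]
wrist_force: [1.3, 0.3, 0.6]
finger_gap: 0.0557
grip_force: 0.0
```

{"op": "apply_moves", "data": {
  "moves": [0.42,-0.69,-2,0,0,0,0.42,-0.69,-4,0,0,0,0.42,-0.69,-5.5,0,0,0,0.42,-0.69,-5.5,0,0,0,0.42,-0.69,-5.5,0,0,0,0.42,-0.69,-5.5,0,0,0,0.42,-0.69,-5.5,0,0,0]
}}

```text
clock: 2.5
tcp_pos: [0.6144, -0.1849, 0.1037]
orientation: [0.001, 0.094, 0.996, -0.0]
wrist_force: [-0.1, 1.0, 0.9]
finger_gap: 0.0555
grip_force: 0.0
```

Run:
```python
from h import *
s=status.get_state();print(s["tcp_pos"],s["orientation"],s["joint_pos"])
I=[]
for n in("top","side"):
    c=cam(n); p=proj(c,[[.614,-.1865,.036]])[0].astype(int); x,y=p
    I.append(cv2.resize(c["image"][y-40:y+40,x-35:x+35],None,fx=5.5,fy=5.5,interpolation=cv2.INTER_CUBIC)); print(n,p)
cv2.imwrite("pics/above.png",np.hstack(I))
```

```text
[ 0.61444338 -0.18490011  0.10369454] [ 1.32041009e-03  9.36965105e-02  9.95599852e-01 -3.93149219e-04] [-4.17348186e-01  5.04565793e-01 -3.64032908e-03  1.05983641e+00
  9.40085412e-05 -2.29679580e-01]
top [335 196]
side [348 243]
```

View pics/above.png

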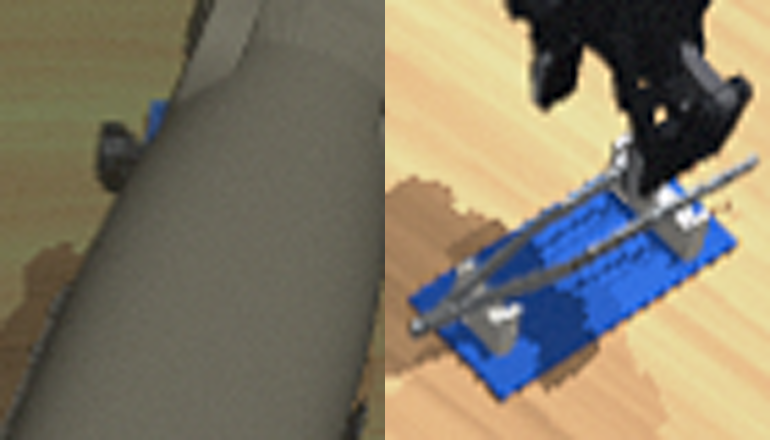

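The arm hides the top view, but in the side view the open fingers straddle the blades, well above them. I descend.

{"op": "apply_moves", "data": {
  "moves": [0,-0.05,-0.7,0,0,0,0,-0.05,-1.4,0,0,0,0,-0.05,-2,0,0,0,0,-0.05,-2.6,0,0,0,0,-0.05,-3.1,0,0,0,0,-0.05,-3.1,0,0,0,0,-0.05,-3.1,0,0,0]
}}

```text
clock: 3.18
tcp_pos: [0.6138, -0.1858, 0.0255]
orientation: [0.001, 0.094, 0.996, -0.0]
wrist_force: [-0.1, -0.6, -0.3]
finger_gap: 0.0556
grip_force: 0.0
```

Run:
```python
from h import *
s=status.get_state();print(s["tcp_pos"],s["wrist_force"])
c=cam("side");x,y=348,243
cv2.imwrite("pics/down.png",cv2.resize(c["image"][y-45:y+40,x-50:x+50],None,fx=7,fy=7,interpolation=cv2.INTER_CUBIC))
```

```text
[ 0.61383824 -0.18581542  0.02549617] [-0.06904399 -0.57026493 -0.29501877]
```

View pics/down.png

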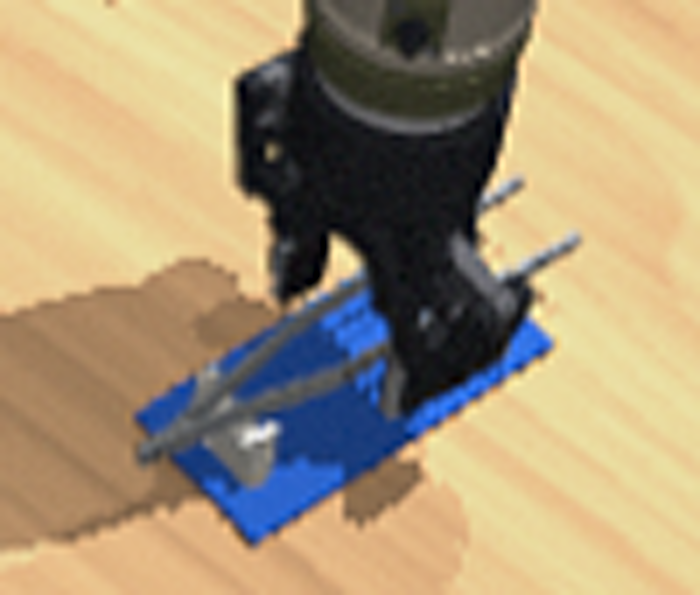

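The fingers straddle the grips between the ridges without contact. I close lightly to about 25 mm.

{"op": "apply_moves", "data": {
  "moves": [0,0,0,0,0,0,0,0,0,0,0,0,0,0,0,0,0,0,0,0,0,0,0,0,0,0,0,0,0,0,0,0,0,0,0,0,0,0,0,0,0,0,0,0,0,0,0,0,0,0,0,0,0,0,0,0,0,0,0,0],
  "claw": 29
}}

```text
clock: 4.07
tcp_pos: [0.6145, -0.1863, 0.0261]
orientation: [0.001, 0.094, 0.996, -0.0]
wrist_force: [-0.2, 0.7, 6.5]
finger_gap: 0.0251
grip_force: 7.3
```

{"op": "apply_moves", "data": {
  "moves": [0,0,0.2,0,0,0,0,0,0.5,0,0,0,0,0,1,0,0,0,0,0,1.6,0,0,0,0,0,2.2,0,0,0,0,0,2.8,0,0,0,0,0,3.2,0,0,0,0,0,3.2,0,0,0,0,0,3.2,0,0,0,0,0,3.2,0,0,0]
}}

```text
clock: 4.9
tcp_pos: [0.6127, -0.1855, 0.1035]
orientation: [-0.001, 0.094, 0.996, 0.0]
wrist_force: [-0.3, -0.3, -1.1]
finger_gap: 0.0248
grip_force: 5.4
```

Run:
```python
from h import *
s=status.get_state();print(s["tcp_pos"],s["wrist_force"],s["grip_force"],s["finger_gap"])
c=cam("side");p=proj(c,[s["tcp_pos"]])[0].astype(int);x,y=p;print(x-50,y-45)
cv2.imwrite("pics/lift.png",cv2.resize(c["image"][y-45:y+55,x-50:x+50],None,fx=6,fy=6,interpolation=cv2.INTER_CUBIC))
```

```text
[ 0.61273076 -0.18554769  0.10350729] [-0.34378388 -0.27058704 -1.1418573 ] 5.352493599057198 0.024829902258140007
300 183
```

View pics/lift.png

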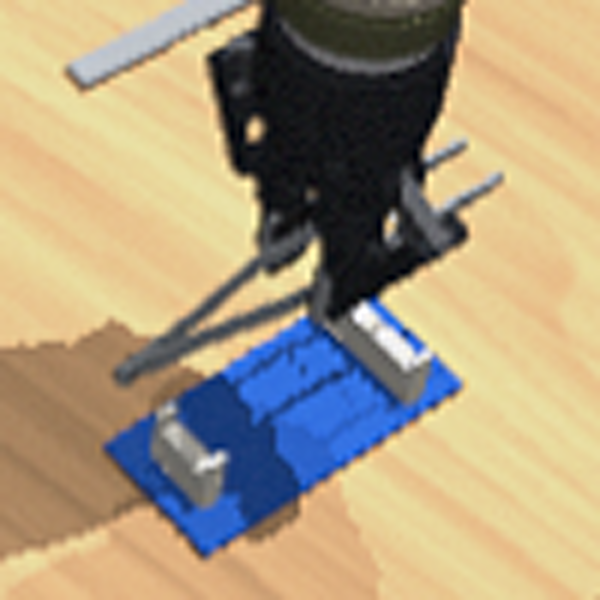

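The forceps is off the cradle with its tips open, at crop (463,147) and (500,178), and the heel at (122,377). I compute its tilt and length against the vertical plane through the grip.

Run:
```python
from h import *
s=status.get_state();t=np.array(s["tcp_pos"]);c=cam("side")
y=np.radians(-10.8);d=np.array([np.cos(y),np.sin(y),0]);n=np.array([-np.sin(y),np.cos(y),0])
for nm,uv,off in(("tipL",(463,147),.011),("tipR",(500,178),-.011),("heel",(122,377),0)):
    o,D=ray(c,[[300+uv[0]/6-.4,183+uv[1]/6-.4]]);D=D[0]
    P=o+D*(((t-o)@n+off)/(D@n)); print(nm,"x",(P-t)@d*1e3,"z",P[2]*1e3)
```

```text
tipL x 97.97842026481034 z 107.26419570520763
tipR x 99.18517028748998 z 107.59785367738229
heel x -98.71137912902188 z 111.04390994271208
```

The forceps is about level, with its origin about 1.5 mm ahead of the TCP. Now I carry it over the plate, ramped and turning +0.378 rad.

{"op": "apply_moves", "data": {
  "moves": [-0.1,0.3,0,0,0,0.008,-0.3,0.9,0,0,0,0.024,-0.6,1.8,0,0,0,0.048,-0.95,2.9,0,0,0,0.078,-1.35,4.2,0,0,0,0.112,-1.8,5.6,0,0,0,0.149,-2.25,7.0,0,0,0,0.187,-2.7,8.4,0,0,0,0.224,-3.15,9.8,0,0,0,0.262,-3.55,11.1,0,0,0,0.296,-3.9,12.2,0,0,0,0.326,-4.2,13.1,0,0,0,0.35,-4.4,13.7,0,0,0,0.366,-4.5,14.0,0,0,0,0.374,-4.55,14.15,0,0,0,0.378,-4.55,14.15,0,0,0,0.378,-4.55,14.15,0,0,0,0.378,-4.55,14.15,0,0,0,0.378]
}}

```text
clock: 6.5
tcp_pos: [0.4999, 0.1671, 0.1042]
orientation: [0.0, -0.094, 0.996, -0.0]
wrist_force: [-0.1, 0.5, -0.4]
finger_gap: 0.0251
grip_force: 5.4
```

Run:
```python
from h import *
s=status.get_state();print(s["tcp_pos"],s["orientation"],s["wrist_force"],s["grip_force"],s["finger_gap"])
I=[]
for n in("top","side"):
    c=cam(n); p=proj(c,[[.596,.187,.07]])[0].astype(int); x,y=p;print(n,x-30,y-35)
    cv2.imwrite(f"pics/{n}raw.png",c["image"])
    I.append(cv2.resize(c["image"][y-35:y+35,x-30:x+30],None,fx=6.5,fy=6.5,interpolation=cv2.INTER_CUBIC))
cv2.imwrite("pics/over.png",np.hstack(I))
```

```text
[0.49989051 0.16714486 0.10422686] [ 3.80087605e-06 -9.42446700e-02  9.95549062e-01 -8.36579916e-05] [-0.14274987  0.48515278 -0.4316741 ] 5.360662713646889 0.025101697965218325
top 184 168
side 212 130
```

View pics/over.png

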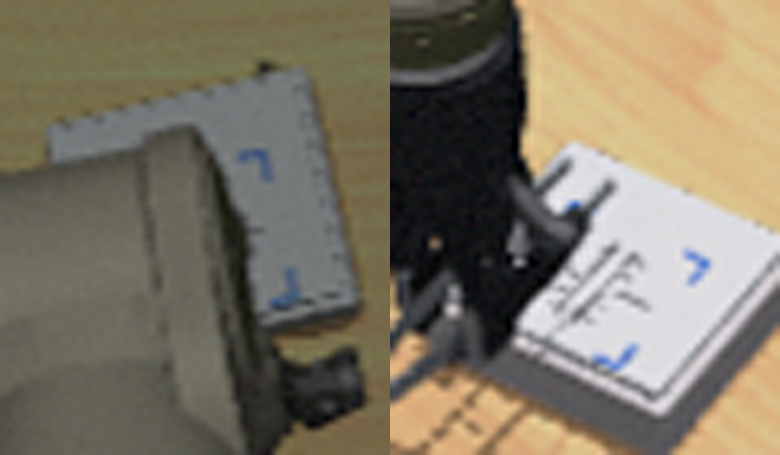

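The top view is blocked by the arm. The side view shows the open tips at crop (569,160) and (612,185) above the far part of the glass, parallel to the lines. I compute the nose from that.

Run:
```python
from h import *
s=status.get_state();t=np.array(s["tcp_pos"]);c=cam("side")
y=np.radians(10.9);d=np.array([np.cos(y),np.sin(y),0]);n=np.array([-np.sin(y),np.cos(y),0]);M=np.array([.5957,.187,.04])
print("lateral tcp-mark",(t-M)@n*1e3,"along",(t-M)@d*1e3)
for nm,uv,off in(("L",(179,160),.011),("R",(222,185),-.011)):
    o,D=ray(c,[[212+uv[0]/6.5-.4,130+uv[1]/6.5-.4]]);D=D[0]
    P=o+D*(((t-o)@n+off)/(D@n)); print(nm,"x",(P-t)@d*1e3,"z",(P[2]-t[2])*1e3)
```

```text
lateral tcp-mark -1.4741926841562032 along -97.80702144728005
L x 97.47869371546504 z 6.826976249488942
R x 97.93965410191062 z 3.443757515248974
```

The nose lies over the cross line with about 1 mm of lateral error. I descend to a nose height of about 56 mm and hold it there open.

{"op": "apply_moves", "data": {
  "moves": [0,0.05,-0.4,0,0,0,0,0.05,-0.9,0,0,0,0,0.05,-1.4,0,0,0,0,0.05,-1.8,0,0,0,0,0.05,-2.05,0,0,0,0,0.05,-2.15,0,0,0,0,0.05,-2.15,0,0,0,0,0.05,-2.15,0,0,0,0,0.05,-2.15,0,0,0,0,0.05,-2.15,0,0,0,0,0.05,-2.15,0,0,0,0,0.05,-2.15,0,0,0,0,0.05,-2.15,0,0,0]
}}

```text
clock: 7.73
tcp_pos: [0.4997, 0.1693, 0.0509]
orientation: [0.0, -0.095, 0.995, 0.0]
wrist_force: [0.6, -0.9, -1.2]
finger_gap: 0.0249
grip_force: 5.4
```

Run:
```python
from h import *
s=status.get_state();print(s["tcp_pos"],s["wrist_force"],s["grip_force"],s["finger_gap"])
c=cam("side"); p=proj(c,[[.58,.187,.055]])[0].astype(int); x,y=p;print(x-40,y-35)
cv2.imwrite("pics/low.png",cv2.resize(c["image"][y-35:y+35,x-40:x+40],None,fx=8,fy=8,interpolation=cv2.INTER_CUBIC))
```

```text
[0.49968378 0.16929684 0.05085093] [ 0.55160817 -0.85885253 -1.1592212 ] 5.361778065562248 0.024884302134570803
198 137
```

View pics/low.png

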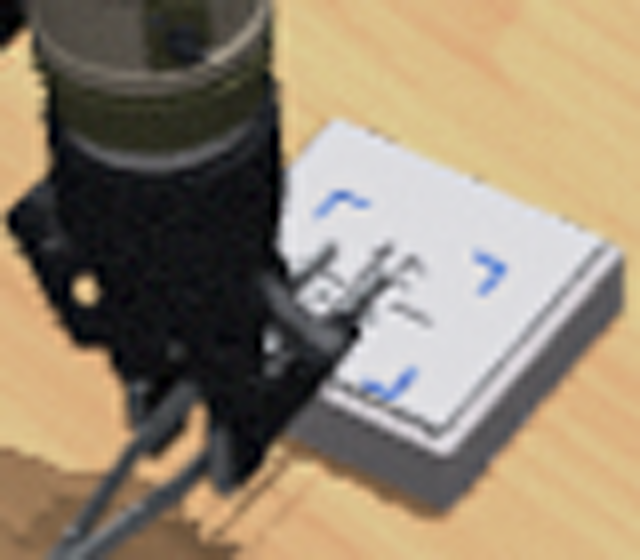

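The side view shows the tips just above the glass near the cross line, left tip at crop (330,245) and right at about (385,278). They are open and the force is low. I squeeze to about 20.5 mm across the grips.

{"op": "apply_moves", "data": {
  "moves": [0,0,0,0,0,0,0,0,0,0,0,0,0,0,0,0,0,0,0,0,0,0,0,0,0,0,0,0,0,0,0,0,0,0,0,0,0,0,0,0,0,0,0,0,0,0,0,0,0,0,0,0,0,0],
  "claw": 24
}}

```text
clock: 8.53
tcp_pos: [0.4995, 0.1692, 0.0505]
orientation: [-0.0, -0.095, 0.995, 0.0]
wrist_force: [0.5, -1.1, -1.2]
finger_gap: 0.0207
grip_force: 10.3
```

Run:
```python
from h import *
s=status.get_state();print(s["tcp_pos"],s["wrist_force"],s["grip_force"],s["finger_gap"])
c=cam("side"); x,y=225,160;print(c["image"].shape)
cv2.imwrite("pics/sq.png",cv2.resize(c["image"][y:y+40,x:x+40],None,fx=14,fy=14,interpolation=cv2.INTER_CUBIC))
t=np.array(s["tcp_pos"]);a=np.radians(10.9);d=np.array([np.cos(a),np.sin(a),0]);n=np.array([-np.sin(a),np.cos(a),0]);M=np.array([.5957,.187,.04])
print("lateral",(t-M)@n*1e3,"along",(t-M)@d*1e3)
for h in(.050,.055,.060):
    P=M+[0,0,h-.04]; print(h,((proj(c,[P+n*.005,P-n*.005,M+n*.005,M-n*.005])-[x,y]+.5)*14).round().tolist())
```

```text
[0.49949908 0.1692258  0.05054114] [ 0.45874885 -1.10902489 -1.21524109] 10.284669252032472 0.020727823139609896
(420, 560, 3)
lateral 0.7376271760187285 along -97.8263501659084
0.05 [[238.0, 145.0], [278.0, 164.0], [240.0, 178.0], [280.0, 198.0]]
0.055 [[237.0, 128.0], [277.0, 148.0], [240.0, 178.0], [280.0, 198.0]]
0.06 [[236.0, 111.0], [276.0, 131.0], [240.0, 178.0], [280.0, 198.0]]
```

View pics/sq.png

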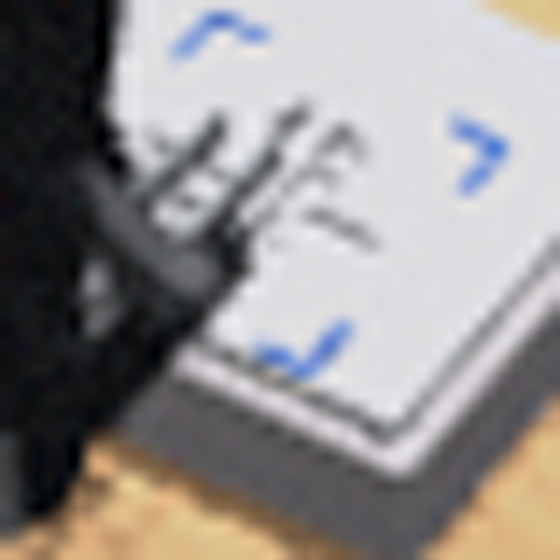

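The tips are at about (217,122) and (270,148) in the crop. That is about 13 mm between blade centres, so about 10.5 mm between inner faces. The grip force of 10.3 N gives the same: 9.4 mm of squeeze, a gap of about 10.3 mm. The midpoint is 1–3 mm left of and short of the prediction, so I nudge it slightly and hold.

{"op": "apply_moves", "data": {
  "moves": [0.03,-0.02,0,0,0,0,0.05,-0.04,0,0,0,0,0.05,-0.04,0,0,0,0,0.05,-0.04,0,0,0,0,0.05,-0.04,0,0,0,0,0.05,-0.04,0,0,0,0,0.05,-0.04,0,0,0,0,0.05,-0.04,0,0,0,0,0.05,-0.04,0,0,0,0,0.05,-0.04,0,0,0,0,0.05,-0.04,0,0,0,0,0.05,-0.04,0,0,0,0,0.05,-0.04,0,0,0,0,0.05,-0.04,0,0,0,0,0.05,-0.04,0,0,0,0,0.05,-0.04,0,0,0,0,0.05,-0.04,0,0,0,0,0.05,-0.04,0,0,0,0,0.05,-0.04,0,0,0,0,0.05,-0.04,0,0,0]
}}

```text
schema error: expected a multiple of 6 numbers
```

Run:
```python
from h import *
s=status.get_state();print(s["tcp_pos"],s["wrist_force"],s["grip_force"],s["finger_gap"])
c=cam("side"); x,y=225,160
cv2.imwrite("pics/sq2.png",cv2.resize(c["image"][y:y+30,x:x+40],None,fx=18,fy=18,interpolation=cv2.INTER_CUBIC))
t=np.array(s["tcp_pos"]);a=np.radians(10.9);d=np.array([np.cos(a),np.sin(a),0]);n=np.array([-np.sin(a),np.cos(a),0]);M=np.array([.5957,.187,.04])
print("lateral",(t-M)@n*1e3,"along",(t-M)@d*1e3)
P=M+[0,0,.016];print(((proj(c,[P+n*.006,P-n*.006,P+n*.006-.01*d,P-n*.006-.01*d])-[x,y]+.5)*18).round().tolist())
```

```text
[0.49950882 0.16923552 0.05057288] [-0.30109599 -0.31387406 -0.26125738] 10.284620315032953 0.020993672810366012
lateral 0.7453316544862241 along -97.8149466139319
[[299.0, 158.0], [361.0, 188.0], [263.0, 196.0], [324.0, 227.0]]
```

View pics/sq2.png

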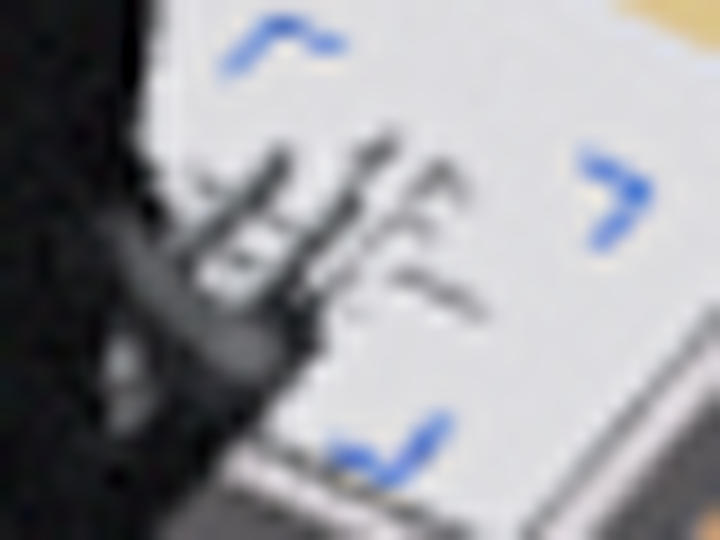

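The nudge was refused because the row list had a wrong count. The picture puts the tips at about (282,155) and (352,195), with the midpoint about 2 mm from the prediction. I tighten by a hair, nudge and hold.

{"op": "apply_moves", "data": {
  "moves": [0.04,-0.03,0,0,0,0,0.04,-0.03,0,0,0,0,0.04,-0.03,0,0,0,0,0.04,-0.03,0,0,0,0,0.04,-0.03,0,0,0,0,0.04,-0.03,0,0,0,0,0.04,-0.03,0,0,0,0,0.04,-0.03,0,0,0,0,0.04,-0.03,0,0,0,0,0.04,-0.03,0,0,0,0,0.04,-0.03,0,0,0,0,0.04,-0.03,0,0,0,0,0.04,-0.03,0,0,0,0,0.04,-0.03,0,0,0,0,0.04,-0.03,0,0,0,0,0.04,-0.03,0,0,0,0,0.04,-0.03,0,0,0,0,0.04,-0.03,0,0,0,0],
  "claw": 23.5
}}

```text
clock: 10.13
tcp_pos: [0.5005, 0.1685, 0.0506]
orientation: [0.0, -0.095, 0.995, 0.0]
wrist_force: [-0.1, 0.9, -0.9]
finger_gap: 0.0204
grip_force: 10.8
```

```bash
python3 -c "
from h import *
print(job.hand_in())"
```

```text
the job is handed in; nothing more can be done
None
```

I handed the job in with the forceps held steady about 15 mm above the glass at the cross line and its tips about 9.5 to 10 mm apart (worked out from grip opening and force); the hand-in returned no verdict, and I viewed 11 pictures, one over the limit of 10.

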